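Load the slide magazines onto the sprung sample lift

TASK

Set the narrow and the wide short slide magazine into their matching bays on the sprung platform of the sample lift, leaving the long magazine out. Once both are seated, press the loaded platform down without ramming it against its stop, and hold it there until the slow catch has swung over its edge, so that it stays down when you let go. Do not disturb the other things on the bench.

Things in the scene. Friction and masses are not known exactly. Their poses are not given: they have to be found in the camera images.
- narrow_magazine: the narrow slide magazine, loose, 96 mm long, 34 mm wide, 72 mm tall: a grey plastic box of glass slides, 42 mm tall, with a solid handle rib on top (70 mm long, 16 mm wide, 42 to 72 mm above the underside, lengthwise along x through the middle). Origin: centre of its underside; x along its length, z up; both ends alike. About 0.18 to 0.35 kg.
- wide_magazine: the wide slide magazine, loose, 96 mm long, 54 mm wide, 72 mm tall: a grey plastic box of glass slides, 42 mm tall, with a solid handle rib on top (70 mm long, 16 mm wide, 42 to 72 mm above the underside, lengthwise along x through the middle). Origin: centre of its underside; x along its length, z up; both ends alike. About 0.24 to 0.48 kg.
- lift: the sample lift's housing, fixed on the bench: an ivory open box 138 mm (x) by 132 mm (y), walls 60 mm tall, with an ivory control block of the same height behind it out to x = 140 mm. Origin: centre of the box's underside on the bench; z up. A steel catch post, at x = 67 to 93 mm and y = -22 to 22 mm, rises 106 to 122 mm above the bench behind the platform, at the +x side.
- platform: aluminium sprung platform in the lift's top, 118 (x) by 112 mm, axes parallel to the lift's. Origin: middle of the plate's upper face (the bay floor), 85 mm above the bench when empty. It slides straight down only, on a spring: 3 N of load starts it, then 0.45 N per mm, so it sinks under the magazines (up to 12 mm under both). On it two bays framed by fences 7 mm tall.
- wide_bay (a point): centre of the wide bay's floor on the platform (platform x = 0, y = -22 mm): 102 mm along x, 60 mm along y, so 3 mm of play all round the wide magazine, which lies lengthwise along x, either way round
- narrow_bay (a point): centre of the narrow bay's floor on the platform (platform x = 0, y = +32 mm): 102 mm along x, 40 mm along y, 3 mm of play all round the narrow magazine, lengthwise along x, either way round
- catch_edge (a point): middle of the platform's upper +x edge, which the catch grips, at x = 65 mm, level with the bay floor. The catching depth is a lift setting that cannot be read: somewhere 18 to 34 mm below the empty height; the hard stop is 4 mm deeper still. Shut fingers on a handle's flat top can press it, slowly: up to 16 N down to the stop; 18 to 20 N means it is there; over 50 N on the stop is ramming.
- catch (a joint): angle (rad) of the dark steel catch hung in the post, its pivot 45 mm above its nose: about 0.2 while the nose leans on the platform's edge (not engaged), 0 when it hangs straight, nose over the edge (engaged, holding the platform down). It swings in by itself, damped, within about 1.5 s once the platform is deep enough; let go earlier and the platform rises again.
- long_magazine: bystander, loose: a third magazine of the same make, 136 mm long, 34 mm wide, 72 mm tall, too long for the lift; origin at the centre of its underside
- wash_bottle: bystander, loose: white bottle, 64 mm wide, 170 mm tall; origin at the centre of its underside
- oil_bottle: bystander, loose: small amber bottle, 32 mm wide, 65 mm tall; origin at the centre of its underside
- petri_dishes: bystander, loose: stack of three glass dishes, 90 mm wide, 45 mm tall; origin at the centre of its underside
- slide_box: bystander, loose: flat wooden slide box, 190 by 97 by 34 mm; origin at the centre of its underside
- beaker: bystander, loose: glass beaker, 80 mm wide, 95 mm tall; origin at the centre of its underside

How it is judged:
On the way:
1. both short magazines sit in their bays while the catch is still out (x of narrow_magazine in the frame of platform between -0.006 and 0.006 m and y of narrow_magazine in the frame of platform between 0.026 and 0.038 m and z of narrow_magazine in the frame of platform between -0.003 and 0.003 m and angle between each of narrow_magazine, wide_magazine's own z axis and vertical below 0.06 rad and angle between the x axis of each of narrow_magazine, wide_magazine and the x axis of platform, either way round below 0.12 rad and x of wide_magazine in the frame of platform between -0.006 and 0.006 m and y of wide_magazine in the frame of platform between -0.028 and -0.016 m and z of wide_magazine in the frame of platform between -0.003 and 0.003 m and value of joint catch above 0.12 rad), for 0.2 s.
At the end, for the whole second after the job is handed in: Catch within 0.05 rad of straight, platform held 15 mm or more below its empty height; narrow and wide magazine at rest in their own bays: within 6 mm of the bay centre each way, 3 mm of its floor, tilt under 0.06 rad, lengthwise within 0.12 rad of the lift's x axis (x of narrow_magazine in the frame of platform between -0.006 and 0.006 m and y of narrow_magazine in the frame of platform between 0.026 and 0.038 m and z of narrow_magazine in the frame of platform between -0.003 and 0.003 m and angle between each of narrow_magazine, wide_magazine's own z axis and vertical below 0.06 rad and angle between the x axis of each of narrow_magazine, wide_magazine and the x axis of platform, either way round below 0.12 rad and x of wide_magazine in the frame of platform between -0.006 and 0.006 m and y of wide_magazine in the frame of platform between -0.028 and -0.016 m and z of wide_magazine in the frame of platform between -0.003 and 0.003 m and value of joint catch below 0.05 rad and z of platform in the frame of lift below 0.07 m and linear speed of platform below 0.01 m/s and linear speed of each of narrow_magazine, wide_magazine below 0.02 m/s); the robot touches nothing.
It fails at once if the platform is rammed against its stop (over 50 N) (contact force between platform and lift above 50 N).
It fails at once if a bystander is moved by more than 40 mm or tipped (distance of any of long_magazine, wash_bottle, oil_bottle, petri_dishes, slide_box, beaker from where it was at the start of the episode above 0.04 m or angle between any of long_magazine, wash_bottle, oil_bottle, petri_dishes, slide_box, beaker's own z axis and vertical above 0.5 rad).
It also fails if it takes over 67 s, if anything falls off the work surface, if the arm or the gripper's body presses on something with over 40 N, if the wrist force passes 120 N, or if a joint passes its speed limit or range.

ROBOT

A 7-joint arm with a two-finger parallel gripper is mounted at the origin on the work surface. World frame = base frame: x ahead of the robot, y to its left, z up, the work surface at z = 0. Lengths are in m, angles in rad, forces in N, time in s.
With the tool pointing down it reaches from about 0.425 to 1.025 m from the base axis. Payload 9.4 kg.
Tool frame: the origin (TCP) lies midway between the tips of the shut fingers; the grasp point (between the pads) lies 19 mm behind it (ctrl.grasp_offset is the distance from the TCP to the grasp point, in m); z points along the fingers, y is the line along which they close (so a half turn about z gives the same grasp; the last joint's range is limited). The gripper opens to 93 mm and grips with 3 to 60 N. Pads are 15 mm wide; open, the fingers measure 128 mm over their backs; the gripper's body (75 mm by 188 mm) begins 65 mm behind the grasp point.
Start: joints at [1.187, 0.599, -0.003, 1.599, 0.002, 0.943, -0.08], TCP at [0.219, -0.691, 0.219] pointing down, gripper open.
Joint ranges: [-2.57, 2.57], [-0.35, 1.97], [-1.29, 1.29], [0.11, 2.56], [-1.05, 4.19], [0.11, 1.86], [-2.63, 2.63]. Speed limits (rad/s): [2.22, 2.22, 3.01, 3.01, 3.14, 3.14, 3.14].

INTERFACE

Orientations are given as a unit quaternion [x, y, z, w].
In Python, from station import ctrl gives the robot as it stands.
- The arm moves only by the tool move_arm, never from a script. Its argument "targets" is text: rows parted by semicolons, each of 6 numbers parted by spaces: the shift along the tool's x, y, z in units of 30 mm (1.0 is 30 mm), then the turn, a rotation vector about the tool's x, y, z in units of 5 degrees (1.0 is 5 degrees). A call has 1 to 5 rows; each row is the pose to reach, as a shift and turn from the pose commanded when the call began, along the tool's axes at that moment; what a row does not reach only later rows make up. A row lasts 1/10 s, in which the tool goes at most 50 mm and 8.59 degrees, less where a joint would pass 70% of its speed; a pose out of reach is approached as far as the arm can. A call with a gripper value outside its range is refused whole. "gripper" is the closure, from 0 (fully open) to 1 (shut), set as the call begins (left out, the last holds). The fingers move at their own pace and stop on an object; the grip force is fixed at half the most. Time passes only in rows, so rows that repeat a pose let the fingers close. It gives the time, the measured TCP pose, the force, the opening and the grip force at its end, in the units of the state.
- ctrl.state(): the state, without advancing time (a new reading comes with each control period).
- ctrl.snapshot(name): name is "scene" or "top"; returns a dict with "color" (400x640x3 uint8, blue, green, red), "fx", "fy", "cx", "cy" (pixels), "eye" and "orientation" of the camera in the world. Camera axes: x right, y down, z forward; pixel columns grow to the right and rows downward; lengths in m; the calibration is good to about 2 mm. A picture is of the moment at which its call begins. There is no depth.
- ctrl.job_done(): hands the job in; it is judged then, once.
The state is a dict: "clock": time; "q": joint angles; "dq": joint speeds; "joint_efforts": joint torques, N m; "tcp_pos": TCP position; "tcp_rot": TCP orientation; "force": force on the tool from outside, world axes, zero at the start; "ft_torque": the same for the moment, N m; "gripper_width": finger opening in m; "grasp_force": force on a finger pad.
Only numpy, scipy, OpenCV 4.12 (cv2) and the standard library are available. Lean on these libraries where they do the work, as an engineer would, in place of code of your own. Each camera call takes 0.05 s, during which the arm holds its last target. There are 200 camera calls.

## Working session

There is one attempt and no reset: what is moved stays moved. The work goes in short steps, Python scripts to look and compute and a tool call to move; the robot and the scene stay as the last step left them, time stands still between calls to the robot, and variables do not carry over. Pictures are saved under pics/ and viewed, at most 10 in all, crops included, and the job is handed in when it is done.

Besides the shell and the picture viewer there is one more tool, called after "Emit:" as name(argument=value, ...) on one line, values as JSON. move_arm: Moves the arm, as the interface text tells. Its arguments: {"type":"object","properties":{"targets":{"type":"string"},"gripper":{"type":"number"}},"required":["targets"]}

```bash
mkdir -p pics; ls
cat > h.py <<'E'
import numpy as np, cv2
from scipy.spatial.transform import Rotation as R
from station import ctrl
def snap(n,f=None):
    s=ctrl.snapshot(n)
    if f: cv2.imwrite('pics/'+f,s['color'])
    return s
def ray(s,u,v,z):
    d=R.from_quat(s['orientation']).apply([(u-s['cx'])/s['fx'],(v-s['cy'])/s['fy'],1])
    e=np.array(s['eye']); return e+d*(z-e[2])/d[2]
E
python3 - <<'E'
from h import *
for n in('top','scene'):
    s=snap(n,n+'0.png'); print({k:v for k,v in s.items() if k!='color'})
st=ctrl.state(); print(st)
print(R.from_quat(st['tcp_rot']).as_matrix().round(3))
E
```

```text
pics
{'fx': 389.5630240346807, 'fy': 389.5630240346807, 'cx': 313.59645644499886, 'cy': 201.17182939758612, 'eye': array([ 0.39993329, -0.00784521,  1.28745697]), 'orientation': array([ 0.7154032 , -0.69767282,  0.02221585, -0.03094123])}
{'fx': 394.68520429671105, 'fy': 394.68520429671105, 'cx': 323.2886201661732, 'cy': 197.16309029835827, 'eye': array([ 1.43331362, -0.10783313,  0.78534947]), 'orientation': array([ 0.65831991,  0.60259087, -0.30278629, -0.33439436])}
{'clock': 0.1, 'q': array([ 1.18732867,  0.60005033, -0.00253331,  1.60004526,  0.0017813 ,
        0.94292398, -0.0798006 ]), 'dq': array([ 2.06069222e-03, -2.84039272e-03,  2.79104144e-07, -2.19573079e-03,
        1.22360412e-03, -1.94071500e-04,  6.16644461e-04]), 'joint_efforts': array([ 6.48265297e-03, -7.66540718e+01,  1.50246788e+00, -2.52935851e+01,
       -5.22349973e-02,  1.35670201e-02,  6.80018228e-07]), 'tcp_pos': array([ 0.21878511, -0.69073417,  0.21784436]), 'tcp_rot': array([ 9.88256546e-01,  1.52802130e-01, -1.69266406e-04, -6.91950125e-04]), 'force': array([0.51797951, 0.40798479, 0.05763102]), 'ft_torque': array([ 0.05145898, -0.02476296,  0.03905854]), 'grasp_force': 0.0, 'gripper_width': 0.09321459522700208}
[[ 0.953  0.302 -0.001]
 [ 0.302 -0.953  0.001]
 [-0.    -0.001 -1.   ]]
```

View pics/top0.png

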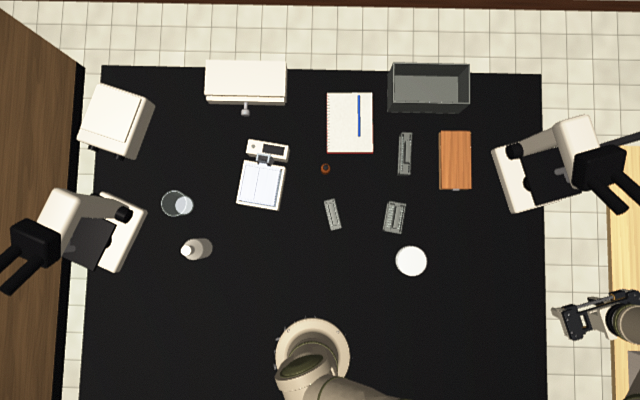

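View pics/scene0.png

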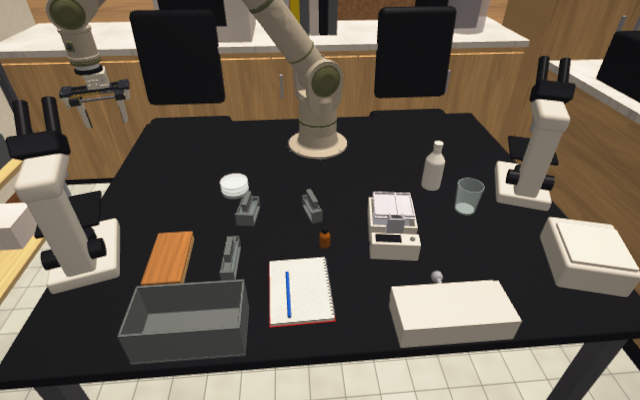

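The top view shows the narrow magazine at (333,214), the wide one at (395,217), the long one at (405,153) and the lift at (263,180). Next I'll zoom in.

Run:
```python
import cv2
a=cv2.imread('pics/top0.png')[130:245,230:415]
cv2.imwrite('pics/t1.png',cv2.resize(a,None,fx=4.3,fy=4.3,interpolation=cv2.INTER_CUBIC))
a=cv2.imread('pics/scene0.png')[180:265,230:425]
cv2.imwrite('pics/s1.png',cv2.resize(a,None,fx=4,fy=4,interpolation=cv2.INTER_CUBIC))
```

```text
(no output)
```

View pics/t1.png

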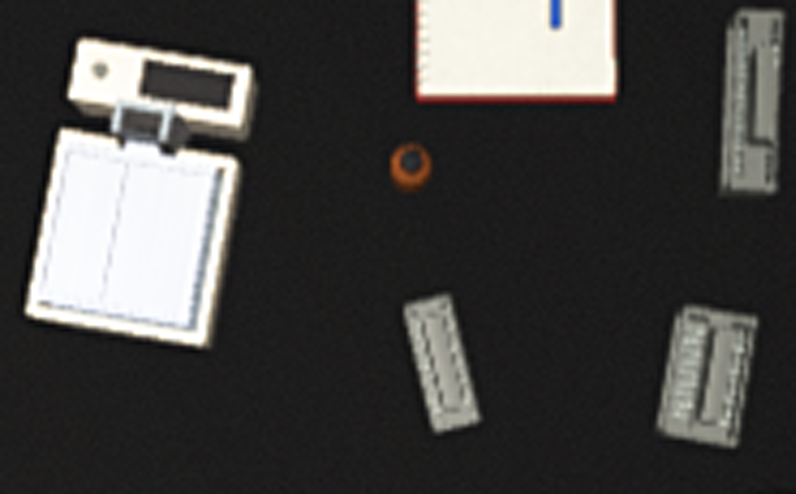

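View pics/s1.png

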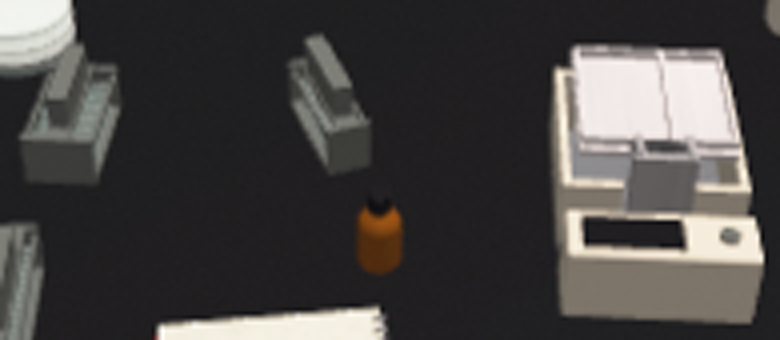

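The crops show the lift with its catch post at image top (+x) and the narrow bay on the left. The narrow magazine, wide magazine and lift corners are all clear, so I'll measure them now.

```bash
cat >> h.py <<'E'
def mask(s,box,lo,hi,k=4):
    x0,y0,x1,y1=box
    im=cv2.resize(s['color'][y0:y1,x0:x1],None,fx=k,fy=k,interpolation=cv2.INTER_CUBIC)
    m=cv2.inRange(im,np.array(lo),np.array(hi))
    c,_=cv2.findContours(m,cv2.RETR_EXTERNAL,cv2.CHAIN_APPROX_NONE)
    c=max(c,key=cv2.contourArea)[:,0].astype(float)
    return (c+.5)/k-.5+[x0,y0]
def rect(s,c,zt,zb):
    "centre, axis angle, lengths: far edges lie on plane zt, near ones on zb"
    P=lambda z:np.array([ray(s,u,v,z)[:2] for u,v in c])
    T,B=P(zt),P(zb); e=np.array(s['eye'])[:2]
    (cx,cy),(w,h),a=cv2.minAreaRect(T.astype(np.float32)); a=np.radians(a)
    if w<h: a+=np.pi/2
    ax=np.array([np.cos(a),np.sin(a)]); ctr=np.zeros(2); L=[]
    for d in(ax,np.array([-ax[1],ax[0]])):
        f=lambda q,lo:np.percentile(q@d,1 if lo else 99)
        out=[]
        for lo in(1,0):
            t,b=f(T,lo),f(B,lo); o=e@d
            far=(t<o) if lo else (t>o)
            out.append(t if far else b)
        ctr+=d*np.mean(out); L.append(out[1]-out[0])
    return ctr,a,L
E
python3 - <<'E'
from h import *
s=snap('top')
for n,b in dict(narrow=(318,190,348,240),wide=(378,193,412,240),long=(392,125,418,180)).items():
    for t in(50,65,80):
        c,a,L=rect(s,mask(s,b,(t,)*3,(255,)*3),.042,0)
        print(n,t,c.round(4),round(np.degrees(a)%180,2),np.round(L,4))
im=s['color']
for p in[(263,190),(270,190),(240,195),(283,185),(283,200),(289,150),(287,160),(262,152)]: print(p,im[p[1],p[0]])
# platform+rim
for t in(90,120,150,180,200):
    c=mask(s,(228,156,292,214),(t,)*3,(255,)*3)
    q=cv2.approxPolyDP(c.astype(np.float32)[:,None],2,True)[:,0]
    print(t,q.round(1).tolist())
    T=np.array([ray(s,u,v,.06)[:2] for u,v in c],np.float32); print(cv2.minAreaRect(T))
E
```

```text
narrow 50 [ 0.454  -0.0522] 15.18 [0.1005 0.0376]
narrow 65 [ 0.454  -0.0522] 15.15 [0.0991 0.0362]
narrow 80 [ 0.4538 -0.0522] 14.92 [0.0979 0.0351]
wide 50 [ 0.4499 -0.252 ] 171.03 [0.0994 0.056 ]
wide 65 [ 0.4499 -0.2519] 171.06 [0.0977 0.0546]
wide 80 [ 0.4499 -0.252 ] 170.81 [0.0962 0.0535]
long 50 [ 0.6602 -0.2845] 177.93 [0.1347 0.0358]
long 65 [ 0.6604 -0.2845] 177.94 [0.1318 0.0342]
long 80 [ 0.6606 -0.2843] 178.11 [0.1306 0.0327]
(263, 190) [253 250 248]
(270, 190) [252 249 248]
(240, 195) [246 238 236]
(283, 185) [54 60 64]
(283, 200) [30 28 28]
(289, 150) [70 79 84]
(287, 160) [83 93 99]
(262, 152) [182 199 209]
90 [[243.89999389648438, 159.39999389648438], [235.60000610351562, 202.60000610351562], [277.6000061035156, 209.60000610351562], [285.1000061035156, 168.10000610351562], [266.6000061035156, 162.89999389648438], [270.1000061035156, 156.60000610351562], [285.6000061035156, 160.89999389648438], [286.8999938964844, 155.60000610351562], [264.1000061035156, 155.60000610351562], [266.8999938964844, 156.89999389648438], [266.1000061035156, 161.89999389648438], [259.899993
[... 579 characters left out ...]
[284.3999938964844, 167.10000610351562]]
((0.5409185290336609, 0.1792762279510498), (0.1351209431886673, 0.14210650324821472), 81.74028778076172)
180 [[244.10000610351562, 159.89999389648438], [235.89999389648438, 201.89999389648438], [276.3999938964844, 209.39999389648438], [284.1000061035156, 167.10000610351562]]
((0.540866494178772, 0.17943733930587769), (0.13386493921279907, 0.14040803909301758), 81.69656372070312)
200 [[244.10000610351562, 160.10000610351562], [236.10000610351562, 202.10000610351562], [276.1000061035156, 209.39999389648438], [284.1000061035156, 167.39999389648438]]
((0.5406107902526855, 0.17942988872528076), (0.13294945657253265, 0.13959696888923645), 81.68177795410156)
```

```bash
cat >> h.py <<'E'
def goal(x,y,z,yaw):
    st=ctrl.state(); r=R.from_quat(st['tcp_rot']); p=np.array(st['tcp_pos'])
    yaw=np.radians(yaw); t=R.from_matrix(np.array([[np.cos(yaw),np.sin(yaw),0],[np.sin(yaw),-np.cos(yaw),0],[0,0,-1]]))
    print('shift',(r.inv().apply(np.array([x,y,z])-p)/.03).round(3),'turn',(np.degrees((r.inv()*t).as_rotvec())/5).round(3))
E
python3 - <<'E'
from h import *
goal(.454,-.0522,.2,15.1)
goal(.454,-.0522,.048,15.1)
E
```

```text
shift [ 13.903 -17.924   0.618] turn [-0.013  0.002  0.497]
shift [ 13.903 -17.918   5.685] turn [-0.013  0.002  0.497]
```

Emit:
move_arm(targets="1.3 -1.7 0 0 0 0.1;2.6 -3.4 0 0 0 0.2;3.9 -5.1 0 0 0 0.3;5.1 -6.6 0 0 0 0.4;6.4 -8.2 0 0 0 0.5", gripper=0.4)

```text
clock: 0.65
tcp_pos: [0.3056, -0.4546, 0.2185]
tcp_rot: [0.991, 0.131, -0.0, -0.0]
force: [1.1, -0.2, -0.1]
gripper_width: 0.0582
grasp_force: 0.0
```

Emit:
move_arm(targets="1.3 -1.7 0 0 0 0;2.5 -3.2 0 0 0 0;3.8 -4.9 0 0 0 0;5.0 -6.5 0 0 0 0;6.1 -7.9 0.3 0 0 0")

```text
clock: 1.15
tcp_pos: [0.4019, -0.2242, 0.2145]
tcp_rot: [0.991, 0.131, 0.0, 0.0]
force: [0.5, -0.0, 0.2]
gripper_width: 0.0559
grasp_force: 0.0
```

Run:
```python
from h import *
print(ctrl.state()['tcp_pos'],ctrl.state()['gripper_width'],ctrl.state()['clock'])
goal(.454,-.0522,.15,15.1)
```

```text
[ 0.4019021  -0.22418283  0.21453123] 0.05592053107567751 1.15
shift [ 3.165 -5.086  2.15 ] turn [ 0.009 -0.01  -0.008]
```

Emit:
move_arm(targets="0.8 -1.3 0.5 0 0 0;1.6 -2.6 1 0 0 0;2.2 -3.5 1.4 0 0 0;2.2 -3.5 1.4 0 0 0;2.2 -3.5 1.4 0 0 0")

```text
clock: 1.65
tcp_pos: [0.4376, -0.1069, 0.1719]
tcp_rot: [0.991, 0.132, -0.0, -0.0]
force: [-0.2, 0.3, -0.5]
gripper_width: 0.0556
grasp_force: 0.0
```

Run:
```python
from h import *
goal(.454,-.0522,.048,15.1)
```

```text
shift [ 1.009 -1.617  4.129] turn [-0.003  0.011  0.019]
```

Emit:
move_arm(targets="1 -1.62 0.5 0 0 0;1 -1.62 1.2 0 0 0;1 -1.62 2.2 0 0 0;1 -1.62 3 0 0 0;1 -1.62 3 0 0 0")

```text
clock: 2.15
tcp_pos: [0.4527, -0.0541, 0.0804]
tcp_rot: [0.991, 0.13, -0.002, 0.0]
force: [0.2, 0.7, 0.3]
gripper_width: 0.0558
grasp_force: 0.0
```

Run:
```python
from h import *
goal(.454,-.0522,.048,15.1)
s=snap('top'); t=s['color'][180:250,290:360]
s=snap('scene'); u=s['color'][160:240,270:370]
cv2.imwrite('pics/g1.png',np.hstack([cv2.resize(t,(400,400)),cv2.resize(u,(400,400))]))
```

```text
shift [ 0.062 -0.049  1.078] turn [-0.005  0.045 -0.026]
```

View pics/g1.png

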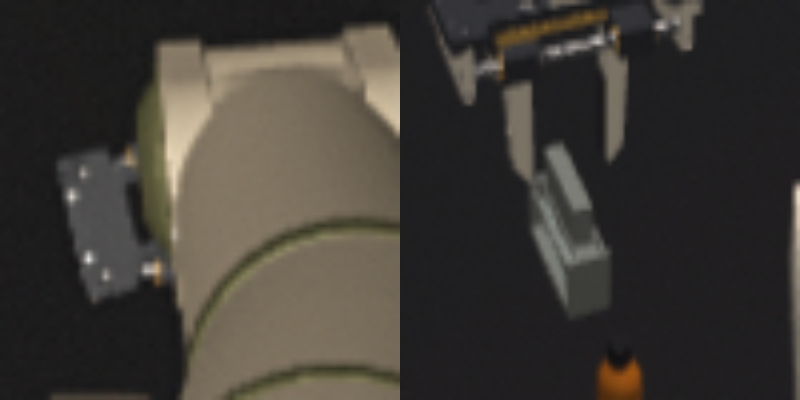

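The right crop shows the fingers straddling the narrow magazine's rib, so I'll descend and grasp.

Emit:
move_arm(targets="0.05 0 0.5 0 0 0;0.05 0 1 0 0 0;0.05 0 1.05 0 0 0;0.05 0 1.05 0 0 0")

```text
clock: 2.65
tcp_pos: [0.4558, -0.0528, 0.0516]
tcp_rot: [0.991, 0.131, 0.0, 0.0]
force: [-0.5, -0.6, -0.2]
gripper_width: 0.0559
grasp_force: 0.0
```

Emit:
move_arm(targets="0 0 0 0 0 0;0 0 0 0 0 0;0 0 0 0 0 0;0 0 0 0 0 0;0 0 0 0 0 0", gripper=1)

```text
clock: 3.15
tcp_pos: [0.4555, -0.0522, 0.0507]
tcp_rot: [0.991, 0.131, 0.0, 0.0]
force: [-0.3, -0.3, 0.3]
gripper_width: 0.0205
grasp_force: 0.0
```

Emit:
move_arm(targets="0 0 -1 0 0 0;0 0 -2 0 0 0;0 0 -3.5 0 0 0;0 0 -5 0 0 0;0 0 -5 0 0 0")

```text
clock: 3.65
tcp_pos: [0.4577, -0.0524, 0.2052]
tcp_rot: [0.991, 0.131, 0.004, 0.001]
force: [0.9, 0.4, -3.6]
gripper_width: 0.0157
grasp_force: 30.0
```

Run:
```python
from h import *
goal(.5446,.2107,.2,-8.3)
```

```text
shift [ 5.073 -7.717  0.194] turn [ 0.008 -0.093  4.671]
```

Emit:
move_arm(targets="0.8 -1.2 0 0 0 0.9;1.6 -2.4 0 0 0 1.8;2.5 -3.8 0 0 0 2.7;3.3 -5.1 0 0 0 3.6;4.2 -6.4 0 0 0 4.67")

```text
clock: 4.15
tcp_pos: [0.5266, 0.1674, 0.1992]
tcp_rot: [0.997, -0.074, -0.001, 0.001]
force: [1.2, -0.7, -3.0]
gripper_width: 0.0152
grasp_force: 30.0
```

Emit:
move_arm(targets="0.2 -1 0 0 0 0;0.2 -1 0 0 0 0;0.2 -1 0 0 0 0")

```text
clock: 4.45
tcp_pos: [0.5365, 0.1948, 0.1989]
tcp_rot: [0.997, -0.071, -0.001, 0.001]
force: [-0.5, -1.4, -2.3]
gripper_width: 0.0154
grasp_force: 30.0
```

Run:
```python
from h import *
print(ctrl.state()['tcp_pos'],ctrl.state()['force'])
goal(.5446,.2107,.17,-8.3)
s=snap('scene','sc2.png'); u=s['color'][140:270,320:470]
cv2.imwrite('pics/g2.png',cv2.resize(u,None,fx=4.6,fy=4.6,interpolation=cv2.INTER_CUBIC))
```

```text
[0.53647789 0.19484637 0.1989274 ] [-0.45356284 -1.40440557 -2.32093146]
shift [ 0.195 -0.563  0.963] turn [0.021 0.026 0.026]
```

View pics/g2.png

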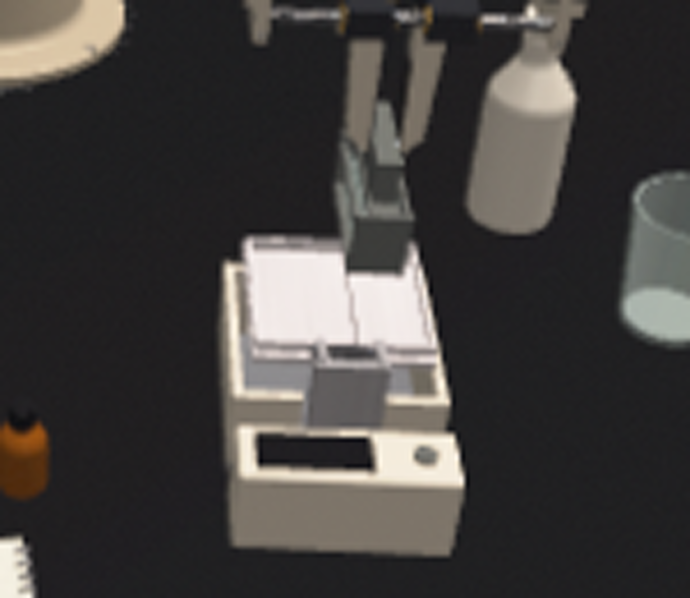

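The narrow magazine is held upright just above and short of its bay, and the wash bottle is clear. Its front-bottom corners are at about (395,199) and (408,199). I'll cross-check with those and the lift's corners.

```bash
cat >> h.py <<'E'
LC=np.array([.540,.179]); LY=np.radians(-8.3)
LR=np.array([[np.cos(LY),-np.sin(LY)],[np.sin(LY),np.cos(LY)]])
def tolift(p): return LR.T@(np.array(p)[:2]-LC)
def inplane(s,u,v,ylift):
    "ray meets vertical plane lift y = ylift: lift x, height"
    a,b=ray(s,u,v,.05),ray(s,u,v,.15); ya,yb=tolift(a)[1],tolift(b)[1]
    p=a+(b-a)*(ylift-ya)/(yb-ya); return tolift(p)[0],p[2]
E
python3 - <<'E'
from h import *
s=snap('scene'); P=lambda x,y:(320+x/4.6-.4,140+y/4.6-.4)
t=ctrl.state()['tcp_pos']; tl=tolift(t); print('tcp lift',tl,t[2])
for n,p,z in[('blk top -y',(236,485),.06),('blk top +y',(464,486),.06),('blk bot -y',(232,548),0),('blk bot +y',(454,553),0),('rim front -y',(234,402),.06),('rim front +y',(449,402),.06),('rim back -y',(223,262),.06)]:
    print(n,tolift(ray(s,*P(*p),z)).round(4))
# bottom-front edge, heights tried
for z in(.14,.145,.15): print(z,[tolift(ray(s,*P(*p),z)).round(4).tolist() for p in((346,270),(404,272))])
# platform fence corners back -y and +y, z=.092
for p in((245,238),(412,240),(437,350),(252,348)): print(tolift(ray(s,*P(*p),.092)).round(4))
E
```

```text
tcp lift [-0.00535011  0.01350292] 0.19959950921282857
blk top -y [ 0.1488 -0.067 ]
blk top +y [0.1418 0.0649]
blk bot -y [ 0.1398 -0.0644]
blk bot +y [0.1362 0.0687]
rim front -y [ 0.075 -0.065]
rim front +y [0.0672 0.0664]
rim back -y [-0.0698 -0.0664]
0.14 [[0.0436, -0.003], [0.0436, 0.0314]]
0.145 [[0.0505, -0.0042], [0.0504, 0.03]]
0.15 [[0.0573, -0.0054], [0.0572, 0.0285]]
[-0.0536 -0.0549]
[-0.0579  0.0547]
[0.0568 0.056 ]
[ 0.0616 -0.056 ]
```

Run:
```python
from h import *
from scipy.ndimage import map_coordinates
s=snap('scene'); g=s['color'].mean(2).astype(float)
def edge(p,q,z,h=4,sg=0):
    "line fit of strongest gradient across segment p-q (px); returns lift-frame line angle and ends"
    p,q=np.array(p,float),np.array(q,float); d=(q-p)/np.linalg.norm(q-p); n=np.array([-d[1],d[0]])
    t=np.arange(-h,h+.01,.1); pts=[]
    for f in np.linspace(.12,.88,25):
        c=p+f*(q-p); l=c+t[:,None]*n
        v=map_coordinates(g,[l[:,1],l[:,0]],order=1); gr=np.gradient(np.convolve(v,np.ones(7)/7,'same'))
        gr[:8]=gr[-8:]=0
        gr=abs(gr) if sg==0 else gr*sg
        pts.append(c+t[np.argmax(gr)]*n)
    L=np.array([tolift(ray(s,*a,z)) for a in pts]); vx,vy,x,y=cv2.fitLine(L.astype(np.float32),cv2.DIST_HUBER,0,1e-4,1e-4).ravel()
    return np.degrees(np.arctan2(vy,vx)).round(2),round(float(x),4),round(float(y),4),'res',np.abs((L-[x,y])@[-vy,vx]).mean().round(5)
P=lambda x,y:(320+x/4.6-.4,140+y/4.6-.4)
print('scene blk bottom',edge(P(232,548),P(454,553),0))
print('scene box -y bot side',edge(P(225,270),P(231,400),.06))
print('scene blk top front',edge(P(236,485),P(464,486),.06))
print('scene rim right',edge(P(420,245),P(449,400),.06))
print('fence front?',edge(P(252,346),P(312,348),.092))
s=snap('top'); g=s['color'].mean(2).astype(float)
print('top blk far',edge((248,139),(289,145.5),.06))
print('top blk left',edge((248,139),(246,153),.06,2))
print('top rim left',edge((243.9,160),(236,202),.06,3))
print('top rim bottom',edge((236,202.2),(277,209.5),.06,3))
```

```text
scene blk bottom (np.float32(88.9), 0.1389, -0.0055, 'res', np.float64(0.00087))
scene box -y bot side (np.float32(0.09), 0.0172, -0.0646, 'res', np.float64(0.00308))
scene blk top front (np.float32(82.88), 0.1397, 0.0135, 'res', np.float64(0.00266))
scene rim right (np.float32(-0.0), -0.0078, 0.0673, 'res', np.float64(0.00059))
fence front? (np.float32(-87.03), 0.0703, -0.0367, 'res', np.float64(0.00298))
top blk far (np.float32(84.74), 0.1374, -0.0059, 'res', np.float64(0.00305))
top blk left (np.float32(-1.21), 0.1134, 0.0661, 'res', np.float64(0.00053))
top rim left (np.float32(2.64), 0.0039, 0.0664, 'res', np.float64(0.00425))
top rim bottom (np.float32(88.56), -0.0695, -0.0035, 'res', np.float64(0.00179))
```

```bash
sed -i 's/LC=np.array(\[.540,.179\])/LC=np.array([.5395,.1797])/' h.py
cat >> h.py <<'E'
def gl(x,y,z,yaw=-8.3):
    p=LC+LR@np.array([x,y]); goal(p[0],p[1],z,yaw)
E
python3 - <<'E'
from h import *
gl(.0014,.032,.18)
E
```

```text
shift [ 0.191 -0.638  0.675] turn [ 0.011  0.008 -0.015]
```

Emit:
move_arm(targets="0.19 -0.63 0.3 0 0 0;0.19 -0.63 0.6 0 0 0;0.19 -0.63 0.6 0 0 0;0.19 -0.63 0.6 0 0 0")

```text
clock: 5.05
tcp_pos: [0.5454, 0.212, 0.1821]
tcp_rot: [0.997, -0.072, -0.001, 0.0]
force: [-0.6, -0.5, -1.7]
gripper_width: 0.0156
grasp_force: 30.0
```

Run:
```python
from h import *
gl(.0014,.032,.15)
s=snap('scene','sc3.png'); u=s['color'][155:230,365:445]
print(ctrl.state()['tcp_pos'])
cv2.imwrite('pics/g3.png',cv2.resize(u,None,fx=8,fy=8,interpolation=cv2.INTER_CUBIC))
```

```text
shift [0.008 0.027 1.07 ] turn [0.011 0.012 0.002]
[0.54561718 0.21205432 0.18242226]
```

View pics/g3.png

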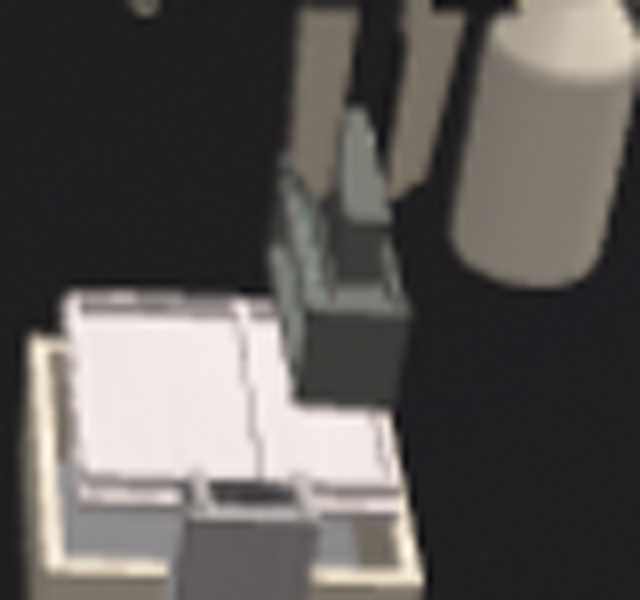

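The narrow magazine hangs level above the rear of its bay. Its front face runs from bottom mid (347,404) to top mid (350,309) in the crop.

Run:
```python
from h import *
s=ctrl.snapshot('scene'); P=lambda x,y:(365+x/8-.44,155+y/8-.44)
for z in(.125,.13,.135,.14):
    print(z,[tolift(ray(s,*P(*p),zz)).round(4).tolist() for p,zz in(((296,402),z),((398,408),z),((290,306),z+.042),((407,313),z+.042))], [tolift(ray(s,*P(*p),z+.072)).round(4).tolist() for p in((333,222),(388,226))])
```

```text
0.125 [[0.053, 0.0157], [0.0543, 0.0504], [0.0552, 0.0084], [0.0569, 0.0471]] [[0.0485, 0.0196], [0.0498, 0.0376]]
0.13 [[0.0596, 0.0144], [0.0609, 0.0488], [0.0623, 0.0071], [0.0639, 0.0455]] [[0.056, 0.0182], [0.0572, 0.0359]]
0.135 [[0.0662, 0.0131], [0.0675, 0.0472], [0.0693, 0.0057], [0.0709, 0.0438]] [[0.0634, 0.0167], [0.0647, 0.0343]]
0.14 [[0.0728, 0.0118], [0.0741, 0.0457], [0.0763, 0.0044], [0.078, 0.0422]] [[0.0709, 0.0152], [0.0721, 0.0327]]
```

Emit:
move_arm(targets="0 0 0.3 0 0 0;0 0 0.6 0 0 0;0 0 0.7 0 0 0;0 0 0.7 0 0 0")

```text
clock: 5.55
tcp_pos: [0.5454, 0.2124, 0.1607]
tcp_rot: [0.997, -0.072, -0.001, 0.0]
force: [0.2, 0.3, -1.3]
gripper_width: 0.0158
grasp_force: 30.0
```

Emit:
move_arm(targets="0 0 0.1 0 0 0;0 0 0.2 0 0 0;0 0 0.2 0 0 0")

```text
clock: 5.85
tcp_pos: [0.5457, 0.2126, 0.1553]
tcp_rot: [0.997, -0.072, -0.0, 0.0]
force: [0.1, -0.0, -2.0]
gripper_width: 0.0153
grasp_force: 30.0
```

Emit:
move_arm(targets="0 0 0.1 0 0 0;0 0 0.1 0 0 0;0 0 0.1 0 0 0")

```text
clock: 6.15
tcp_pos: [0.5458, 0.2126, 0.1526]
tcp_rot: [0.997, -0.072, -0.0, 0.0]
force: [-0.5, -0.4, -2.6]
gripper_width: 0.0158
grasp_force: 30.0
```

Emit:
move_arm(targets="0 0 0.1 0 0 0;0 0 0.1 0 0 0;0 0 0.1 0 0 0")

```text
clock: 6.45
tcp_pos: [0.5458, 0.2126, 0.1495]
tcp_rot: [0.997, -0.072, -0.0, 0.0]
force: [-0.0, 0.1, -1.9]
gripper_width: 0.0155
grasp_force: 30.0
```

Emit:
move_arm(targets="0 0 0.1 0 0 0;0 0 0.1 0 0 0;0 0 0.1 0 0 0")

```text
clock: 6.75
tcp_pos: [0.5461, 0.2126, 0.1467]
tcp_rot: [0.997, -0.072, 0.0, -0.0]
force: [0.5, -1.1, 1.0]
gripper_width: 0.0161
grasp_force: 30.0
```

Emit:
move_arm(targets="0 0 0.1 0 0 0;0 0 0.1 0 0 0;0 0 0.1 0 0 0")

```text
clock: 7.05
tcp_pos: [0.5461, 0.2126, 0.1436]
tcp_rot: [0.997, -0.072, 0.0, -0.0]
force: [1.9, -1.7, 2.4]
gripper_width: 0.0157
grasp_force: 30.0
```

Run:
```python
from h import *
print(ctrl.state()['tcp_pos'],ctrl.state()['force'],ctrl.state()['ft_torque'],tolift(ctrl.state()['tcp_pos']))
s=snap('scene','sc4.png'); u=s['color'][155:230,365:445]
cv2.imwrite('pics/g4.png',cv2.resize(u,None,fx=8,fy=8,interpolation=cv2.INTER_CUBIC))
```

```text
[0.54606655 0.2126103  0.14364385] [ 1.88961959 -1.67006095  2.36878107] [-0.24203684 -0.21901031  0.00677363] [0.00174697 0.03351351]
```

View pics/g4.png

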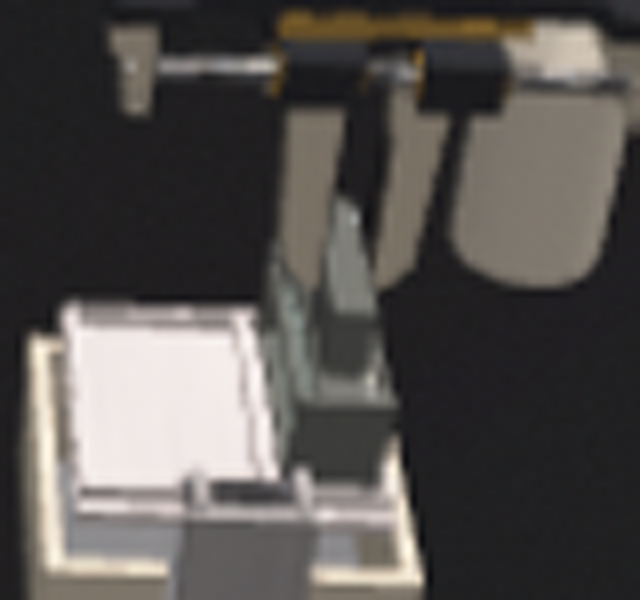

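Contact began at a TCP height of about 0.147, which is the floor level I expected (the fences would have been met at about 0.153). The magazine's base sits inside the fences, so I'll release it.

Emit:
move_arm(targets="0 0 0 0 0 0;0 0 0 0 0 0;0 0 0 0 0 0;0 0 0 0 0 0", gripper=0.65)

```text
clock: 7.5
tcp_pos: [0.5455, 0.2127, 0.1434]
tcp_rot: [0.997, -0.072, -0.0, 0.0]
force: [0.5, 0.1, 0.2]
gripper_width: 0.0322
grasp_force: 0.0
```

Emit:
move_arm(targets="0 0 -0.5 0 0 0;0 0 -1.5 0 0 0;0 0 -2.5 0 0 0;0 0 -3 0 0 0;0 0 -3 0 0 0")

```text
clock: 8.0
tcp_pos: [0.5468, 0.2131, 0.2357]
tcp_rot: [0.997, -0.072, 0.002, -0.001]
force: [-0.2, -0.1, -0.5]
gripper_width: 0.0326
grasp_force: 0.0
```

Run:
```python
from h import *
goal(.4499,-.2519,.2,-9)
```

```text
shift [-0.969 15.806  1.152] turn [-0.026 -0.036  0.145]
```

Emit:
move_arm(targets="-0.1 1.5 0 0 0 0;-0.2 3 0 0 0 0;-0.3 4.6 0 0 0 0;-0.4 6.2 0 0 0 0;-0.5 7.8 0 0 0 0.15")

```text
clock: 8.5
tcp_pos: [0.4961, -0.0184, 0.2325]
tcp_rot: [0.997, -0.078, -0.001, 0.0]
force: [0.9, -0.3, 0.4]
gripper_width: 0.0331
grasp_force: 0.0
```

Emit:
move_arm(targets="-0.1 1.6 0.2 0 0 0;-0.2 3.2 0.4 0 0 0;-0.3 4.8 0.8 0 0 0;-0.4 6.4 1 0 0 0;-0.5 7.9 1.1 0 0 0", gripper=0.4)

```text
clock: 9.0
tcp_pos: [0.4438, -0.2501, 0.199]
tcp_rot: [0.997, -0.079, -0.001, -0.0]
force: [1.2, 0.4, -0.1]
gripper_width: 0.0557
grasp_force: 0.0
```

Emit:
move_arm(targets="0 0 1 0 0 0;0 0 2 0 0 0;0 0 2.5 0 0 0;0 0 2.5 0 0 0")

```text
clock: 9.4
tcp_pos: [0.4435, -0.2478, 0.1228]
tcp_rot: [0.997, -0.079, -0.003, -0.001]
force: [-0.5, 0.3, 0.6]
gripper_width: 0.0555
grasp_force: 0.0
```

Run:
```python
from h import *
goal(.4499,-.2519,.048,-9)
t=snap('top','top5.png'); s=snap('scene','sc5.png')
a=cv2.resize(t['color'][150:215,230:295],(400,400),interpolation=cv2.INTER_CUBIC)
b=cv2.resize(s['color'][170:270,365:425][:60],(400,400),interpolation=cv2.INTER_CUBIC)
c=cv2.resize(s['color'][140:240,205:305],(400,400)); 
cv2.imwrite('pics/g5.png',np.hstack([a,c]))
```

```text
shift [0.244 0.106 2.493] turn [-0.015  0.06  -0.006]
```

View pics/g5.png

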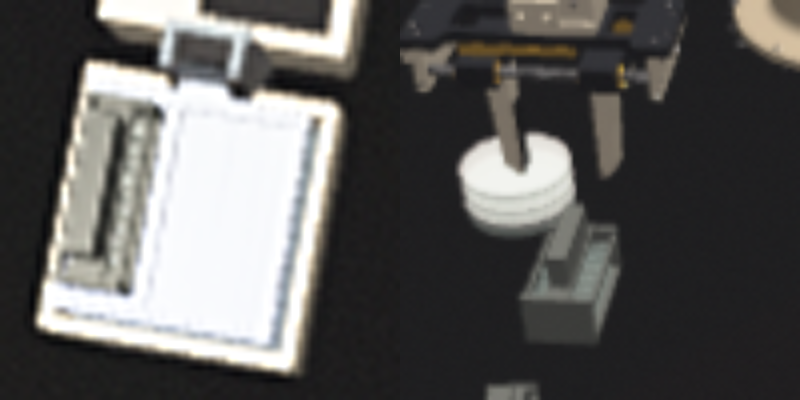

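The narrow magazine sits within its bay, and the fingers are above the wide magazine's rib. I'll align and descend.

Emit:
move_arm(targets="0.22 0.1 0 0 0 0;0.22 0.1 0.8 0 0 0;0.22 0.1 1.4 0 0 0;0.22 0.1 1.4 0 0 0;0.22 0.1 1.4 0 0 0")

```text
clock: 10.0
tcp_pos: [0.4519, -0.2527, 0.0843]
tcp_rot: [0.997, -0.079, 0.0, 0.0]
force: [0.2, 0.9, 0.5]
gripper_width: 0.0555
grasp_force: 0.0
```

Run:
```python
from h import *
goal(.4499,-.2519,.048,-9)
s=dict(snap('top')); s['color']=cv2.imread('pics/top5.png')
for t in (60,80,100):
    m=mask(s,(228,150,260,205),(t,)*3,(150,)*3)
    c,a,L=rect(s,m,.127,.092); print(tolift(c).round(4),np.degrees(a),np.round(L,4))
```

```text
shift [-0.072 -0.018  1.21 ] turn [ 0.003 -0.006 -0.003]
[0.0047 0.0291] 165.5001449584961 [0.0841 0.0257]
[0.0047 0.0291] 165.5001449584961 [0.0841 0.0257]
[0.0047 0.0291] 165.5001449584961 [0.0841 0.0257]
```

Emit:
move_arm(targets="-0.06 0 0.5 0 0 0;-0.06 0 1 0 0 0;-0.06 0 1.15 0 0 0;-0.06 0 1.15 0 0 0;-0.06 0 1.15 0 0 0")

```text
clock: 10.55
tcp_pos: [0.45, -0.2525, 0.0499]
tcp_rot: [0.997, -0.079, 0.0, 0.0]
force: [0.3, 0.2, 0.1]
gripper_width: 0.0558
grasp_force: 0.0
```

Emit:
move_arm(targets="0 0 0 0 0 0;0 0 0 0 0 0;0 0 0 0 0 0;0 0 0 0 0 0;0 0 0 0 0 0", gripper=1)

```text
clock: 11.05
tcp_pos: [0.4496, -0.2522, 0.0491]
tcp_rot: [0.997, -0.079, -0.0, 0.0]
force: [-0.2, -0.3, 0.1]
gripper_width: 0.0206
grasp_force: 0.0
```

Emit:
move_arm(targets="0 0 0 0 0 0;0 0 0 0 0 0;0 0 0 0 0 0;0 0 0 0 0 0")

```text
clock: 11.45
tcp_pos: [0.4495, -0.2524, 0.049]
tcp_rot: [0.997, -0.079, -0.0, 0.0]
force: [-0.8, -1.3, -1.7]
gripper_width: 0.0157
grasp_force: 30.0
```

Emit:
move_arm(targets="0 0 -0.5 0 0 0;0 0 -1.5 0 0 0;0 0 -3 0 0 0;0 0 -4.5 0 0 0;0 0 -5 0 0 0")

```text
clock: 11.95
tcp_pos: [0.4506, -0.2526, 0.2028]
tcp_rot: [0.997, -0.079, 0.002, 0.001]
force: [0.9, -0.7, -3.9]
gripper_width: 0.0155
grasp_force: 30.0
```

Run:
```python
from h import *
gl(.001,-.022,.2)
```

```text
shift [  0.709 -13.965   0.083] turn [ 0.011 -0.05  -0.145]
```

Emit:
move_arm(targets="0.1 -1.3 0 0 0 0;0.2 -2.8 0 0 0 0;0.3 -4.3 0 0 0 0;0.4 -5.8 0 0 0 0;0.5 -7 0 0 0 0")

```text
clock: 12.45
tcp_pos: [0.4969, -0.0443, 0.1988]
tcp_rot: [0.997, -0.078, -0.001, -0.0]
force: [1.2, 0.5, -4.8]
gripper_width: 0.0157
grasp_force: 30.0
```

Emit:
move_arm(targets="0.1 -1.4 0 0 0 0;0.1 -2.8 0 0 0 0;0.1 -4.2 0 0 0 0;0.1 -5.4 0 0 0 -0.14;0.1 -5.8 0 0 0 -0.14")

```text
clock: 12.95
tcp_pos: [0.5272, 0.129, 0.1986]
tcp_rot: [0.998, -0.07, -0.0, -0.001]
force: [-0.6, -0.0, -4.6]
gripper_width: 0.0156
grasp_force: 30.0
```

Emit:
move_arm(targets="0 0 0.3 0 0 0;0 0 0.3 0 0 0;0 0 0.3 0 0 0")

```text
clock: 13.25
tcp_pos: [0.5269, 0.1222, 0.1895]
tcp_rot: [0.997, -0.074, -0.001, 0.001]
force: [0.6, -0.3, -4.3]
gripper_width: 0.0159
grasp_force: 30.0
```

Run:
```python
from h import *
gl(-.0002,-.022,.15); print(ctrl.state()['force'])
```

```text
shift [ 0.13  -1.225  1.315] turn [ 0.017  0.017 -0.029]
[ 0.60195916 -0.31608294 -4.25054839]
```

Emit:
move_arm(targets="0.13 -0.6 0.2 0 0 0;0.13 -1.21 0.4 0 0 0;0.13 -1.21 0.9 0 0 0;0.13 -1.21 0.9 0 0 0;0.13 -1.21 0.9 0 0 0")

```text
clock: 13.75
tcp_pos: [0.5364, 0.1597, 0.1628]
tcp_rot: [0.997, -0.072, -0.001, 0.0]
force: [-0.1, -0.5, -3.8]
gripper_width: 0.0157
grasp_force: 30.0
```

Run:
```python
from h import *
gl(0,-.0222,.136); print(ctrl.state()['force'])
s=snap('scene','sc6.png'); u=s['color'][155:230,355:435]
cv2.imwrite('pics/g6.png',cv2.resize(u,None,fx=8,fy=8,interpolation=cv2.INTER_CUBIC))
```

```text
shift [0.006 0.065 0.893] turn [ 0.008  0.013 -0.003]
[-0.08556712 -0.4705052  -3.78303712]
```

View pics/g6.png

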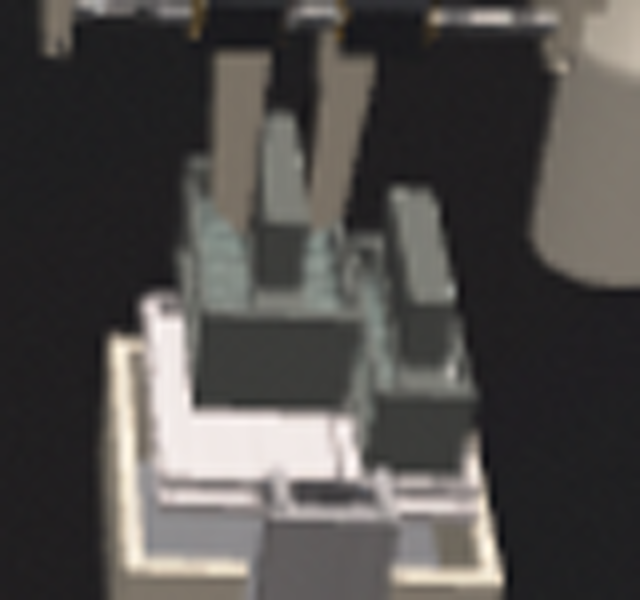

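The wide magazine is level over its bay beside the seated narrow one, so I'll lower it.

Emit:
move_arm(targets="0 0.05 0.3 0 0 0;0 0.05 0.6 0 0 0;0 0.05 0.6 0 0 0;0 0.05 0.6 0 0 0")

```text
clock: 14.2
tcp_pos: [0.5363, 0.1579, 0.1447]
tcp_rot: [0.997, -0.073, -0.0, 0.0]
force: [0.4, -0.8, -4.4]
gripper_width: 0.0156
grasp_force: 30.0
```

Emit:
move_arm(targets="0 0 0.1 0 0 0;0 0 0.1 0 0 0;0 0 0.1 0 0 0")

```text
clock: 14.5
tcp_pos: [0.5365, 0.1581, 0.1421]
tcp_rot: [0.997, -0.073, 0.0, -0.0]
force: [0.4, -0.0, -4.2]
gripper_width: 0.0159
grasp_force: 30.0
```

Emit:
move_arm(targets="0 0 0.1 0 0 0;0 0 0.1 0 0 0;0 0 0.1 0 0 0")

```text
clock: 14.8
tcp_pos: [0.5365, 0.1581, 0.139]
tcp_rot: [0.997, -0.073, -0.0, 0.0]
force: [-0.2, 0.3, -4.5]
gripper_width: 0.0157
grasp_force: 30.0
```

Emit:
move_arm(targets="0 0 0.1 0 0 0;0 0 0.1 0 0 0;0 0 0.1 0 0 0")

```text
clock: 15.1
tcp_pos: [0.5364, 0.158, 0.136]
tcp_rot: [0.997, -0.073, -0.0, 0.0]
force: [0.5, 0.3, -3.3]
gripper_width: 0.0157
grasp_force: 30.0
```

Run:
```python
from h import *
gl(0,-.0222,.132); print(ctrl.state()['force'],ctrl.state()['tcp_pos'])
```

```text
shift [-0.002  0.011  0.132] turn [ 0.002  0.003 -0.004]
[ 0.54195414  0.27670946 -3.33429057] [0.5363888  0.15804616 0.13596708]
```

Emit:
move_arm(targets="0 0 0.1 0 0 0;0 0 0.1 0 0 0;0 0 0.1 0 0 0")

```text
clock: 15.4
tcp_pos: [0.5364, 0.1581, 0.133]
tcp_rot: [0.997, -0.073, -0.0, 0.0]
force: [-0.0, 0.0, -4.1]
gripper_width: 0.0155
grasp_force: 30.0
```

Emit:
move_arm(targets="0 0 0.1 0 0 0;0 0 0.1 0 0 0;0 0 0.1 0 0 0")

```text
clock: 15.7
tcp_pos: [0.5365, 0.1581, 0.13]
tcp_rot: [0.997, -0.073, -0.0, 0.0]
force: [0.2, 0.4, -3.4]
gripper_width: 0.0158
grasp_force: 30.0
```

Emit:
move_arm(targets="0 0 0.15 0 0 0;0 0 0.15 0 0 0;0 0 0.15 0 0 0")

```text
clock: 16.0
tcp_pos: [0.5365, 0.158, 0.1255]
tcp_rot: [0.997, -0.073, -0.0, 0.0]
force: [0.1, 0.2, -1.9]
gripper_width: 0.0159
grasp_force: 30.0
```

Emit:
move_arm(targets="0 0 0.12 0 0 0;0 0 0.12 0 0 0;0 0 0.12 0 0 0")

```text
clock: 16.3
tcp_pos: [0.5365, 0.1581, 0.1219]
tcp_rot: [0.997, -0.073, -0.0, 0.0]
force: [-0.9, -0.9, 0.7]
gripper_width: 0.0156
grasp_force: 30.0
```

Emit:
move_arm(targets="0 0 0 0 0 0;0 0 0 0 0 0;0 0 0 0 0 0;0 0 0 0 0 0", gripper=0.65)

```text
clock: 16.7
tcp_pos: [0.5366, 0.1582, 0.1221]
tcp_rot: [0.997, -0.073, 0.0, -0.0]
force: [-0.1, 0.4, -0.1]
gripper_width: 0.0324
grasp_force: 0.0
```

Emit:
move_arm(targets="0 0 -0.5 0 0 0;0 0 -1.2 0 0 0;0 0 -2 0 0 0;0 0 -2.6 0 0 0;0 0 -2.6 0 0 0")

```text
clock: 17.2
tcp_pos: [0.5377, 0.1585, 0.2022]
tcp_rot: [0.997, -0.073, 0.002, -0.001]
force: [0.8, 0.2, -0.3]
gripper_width: 0.0325
grasp_force: 0.0
```

Run:
```python
from h import *
gl(0,-.0222,.16); print(ctrl.state()['force'],ctrl.state()['tcp_pos'])
s=snap('scene','sc7.png'); u=s['color'][155:230,355:435]
cv2.imwrite('pics/g7.png',cv2.resize(u,None,fx=8,fy=8,interpolation=cv2.INTER_CUBIC))
```

```text
shift [-0.048  0.033  1.407] turn [-0.024 -0.041 -0.006]
[ 0.82704254  0.21516226 -0.34554048] [0.53770465 0.15845106 0.2022281 ]
```

View pics/g7.png

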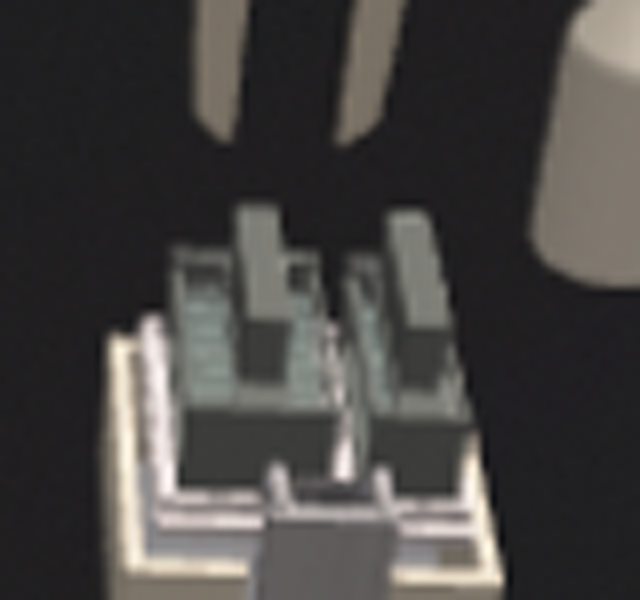

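Both magazines sit level between their fences: the wide one's front face spans (180–335, 410–490) and the narrow one's (370–465, 420–490). That was my eleventh picture, one over the limit, so I'll work by force and numbers from here. Next I'll shut the fingers and press.

Emit:
move_arm(targets="-0.04 0.03 0.5 0 0 0;-0.04 0.03 1 0 0 0;-0.04 0.03 1.2 0 0 0;-0.04 0.03 1.2 0 0 0;-0.04 0.03 1.2 0 0 0", gripper=1)

```text
clock: 17.75
tcp_pos: [0.5352, 0.1573, 0.1638]
tcp_rot: [0.997, -0.073, -0.0, 0.0]
force: [0.1, 0.2, -0.4]
gripper_width: 0.0009
grasp_force: 0.0
```

Emit:
move_arm(targets="0 0 0 0 0 0;0 0 0 0 0 0;0 0 0.1 0 0 0;0 0 0.2 0 0 0;0 0 0.2 0 0 0")

```text
clock: 18.25
tcp_pos: [0.5349, 0.1573, 0.1576]
tcp_rot: [0.997, -0.073, -0.0, 0.0]
force: [-0.7, 0.2, -0.7]
gripper_width: 0.0007
grasp_force: 0.0
```

Run:
```python
from h import *
st=ctrl.state(); print(st['tcp_pos'],tolift(st['tcp_pos']),st['force'],st['gripper_width'])
s=dict(snap('top'));
```

```text
[0.53490873 0.15728146 0.15757405] [-0.00130692 -0.0228465 ] [-0.71855894  0.17326991 -0.68794652] 0.0006679418745249242
```

Emit:
move_arm(targets="0 0 0.1 0 0 0;0 0 0.2 0 0 0;0 0 0.3 0 0 0;0 0 0.3 0 0 0")

```text
clock: 18.7
tcp_pos: [0.5349, 0.1573, 0.1485]
tcp_rot: [0.997, -0.073, -0.0, 0.0]
force: [-0.1, -0.0, -0.3]
gripper_width: 0.0003
grasp_force: 0.0
```

Emit:
move_arm(targets="0 0 0.05 0 0 0;0 0 0.1 0 0 0;0 0 0.15 0 0 0;0 0 0.2 0 0 0;0 0 0.2 0 0 0")

```text
clock: 19.2
tcp_pos: [0.5352, 0.1574, 0.143]
tcp_rot: [0.997, -0.073, 0.0, -0.0]
force: [-0.9, -0.2, 3.1]
gripper_width: 0.0003
grasp_force: 1.4
```

Emit:
move_arm(targets="0 0 0.05 0 0 0;0 0 0.1 0 0 0;0 0 0.15 0 0 0;0 0 0.2 0 0 0;0 0 0.2 0 0 0")

```text
clock: 19.7
tcp_pos: [0.5352, 0.1574, 0.137]
tcp_rot: [0.997, -0.073, 0.0, -0.0]
force: [-1.3, 0.0, 6.0]
gripper_width: 0.0008
grasp_force: 2.6
```

Emit:
move_arm(targets="0 0 0.05 0 0 0;0 0 0.05 0 0 0;0 0 0.1 0 0 0;0 0 0.1 0 0 0")

```text
clock: 20.1
tcp_pos: [0.5352, 0.1574, 0.1342]
tcp_rot: [0.997, -0.073, 0.0, -0.0]
force: [-1.8, -0.7, 7.0]
gripper_width: 0.0006
grasp_force: 3.5
```

Emit:
move_arm(targets="0 0 0.05 0 0 0;0 0 0.05 0 0 0;0 0 0.05 0 0 0;0 0 0.05 0 0 0")

```text
clock: 20.5
tcp_pos: [0.5353, 0.1574, 0.1328]
tcp_rot: [0.997, -0.073, 0.0, -0.0]
force: [-0.6, 0.1, 7.2]
gripper_width: 0.0003
grasp_force: 3.6
```

Emit:
move_arm(targets="0 0 0.05 0 0 0;0 0 0.05 0 0 0;0 0 0.05 0 0 0;0 0 0.05 0 0 0")

```text
clock: 20.9
tcp_pos: [0.5352, 0.1574, 0.1313]
tcp_rot: [0.997, -0.073, 0.0, -0.0]
force: [-1.9, -1.1, 7.2]
gripper_width: 0.0005
grasp_force: 3.8
```

Emit:
move_arm(targets="0 0 0.05 0 0 0;0 0 0.05 0 0 0;0 0 0.05 0 0 0;0 0 0.05 0 0 0")

```text
clock: 21.3
tcp_pos: [0.5352, 0.1574, 0.1298]
tcp_rot: [0.997, -0.073, 0.0, -0.0]
force: [-1.4, -1.1, 8.5]
gripper_width: 0.0005
grasp_force: 4.1
```

Emit:
move_arm(targets="0 0 0.04 0 0 0;0 0 0.04 0 0 0;0 0 0.04 0 0 0")

```text
clock: 21.6
tcp_pos: [0.5353, 0.1574, 0.1287]
tcp_rot: [0.997, -0.073, 0.0, -0.0]
force: [-1.9, -0.4, 7.8]
gripper_width: 0.0007
grasp_force: 4.4
```

Emit:
move_arm(targets="0 0 0.04 0 0 0;0 0 0.04 0 0 0;0 0 0.04 0 0 0")

```text
clock: 21.9
tcp_pos: [0.5353, 0.1574, 0.1276]
tcp_rot: [0.997, -0.073, 0.0, -0.0]
force: [-1.3, -1.1, 8.7]
gripper_width: 0.0005
grasp_force: 4.7
```

Emit:
move_arm(targets="0 0 0.04 0 0 0;0 0 0.04 0 0 0;0 0 0.04 0 0 0")

```text
clock: 22.2
tcp_pos: [0.5353, 0.1573, 0.1264]
tcp_rot: [0.997, -0.073, 0.0, -0.0]
force: [-1.3, -1.2, 9.9]
gripper_width: 0.0006
grasp_force: 4.9
```

Emit:
move_arm(targets="0 0 0.04 0 0 0;0 0 0.04 0 0 0;0 0 0.04 0 0 0")

```text
clock: 22.5
tcp_pos: [0.5353, 0.1573, 0.1252]
tcp_rot: [0.997, -0.073, 0.0, -0.0]
force: [-3.1, -0.9, 10.2]
gripper_width: 0.0004
grasp_force: 5.2
```

Emit:
move_arm(targets="0 0 0.04 0 0 0;0 0 0.04 0 0 0;0 0 0.04 0 0 0")

```text
clock: 22.8
tcp_pos: [0.5353, 0.1574, 0.1241]
tcp_rot: [0.997, -0.073, 0.0, -0.0]
force: [-1.8, -0.7, 11.2]
gripper_width: 0.0008
grasp_force: 5.7
```

Emit:
move_arm(targets="0 0 0.04 0 0 0;0 0 0.04 0 0 0;0 0 0.04 0 0 0")

```text
clock: 23.1
tcp_pos: [0.5353, 0.1573, 0.1229]
tcp_rot: [0.997, -0.073, 0.0, -0.0]
force: [-1.8, -1.2, 11.9]
gripper_width: 0.0004
grasp_force: 6.0
```

Emit:
move_arm(targets="0 0 0.04 0 0 0;0 0 0.04 0 0 0;0 0 0.04 0 0 0")

```text
clock: 23.4
tcp_pos: [0.5353, 0.1573, 0.1218]
tcp_rot: [0.997, -0.073, 0.0, -0.0]
force: [-2.0, -1.3, 12.6]
gripper_width: 0.0006
grasp_force: 6.2
```

Emit:
move_arm(targets="0 0 0.04 0 0 0;0 0 0.04 0 0 0;0 0 0.04 0 0 0")

```text
clock: 23.7
tcp_pos: [0.5353, 0.1573, 0.1216]
tcp_rot: [0.997, -0.073, 0.0, -0.0]
force: [-6.4, -1.6, 25.1]
gripper_width: 0.0002
grasp_force: 12.5
```

That's the stop, with about 12 N on it. I'll ease back 1 mm and hold while the catch swings in.

Emit:
move_arm(targets="0 0 -0.03 0 0 0;0 0 -0.03 0 0 0;0 0 -0.03 0 0 0;0 0 -0.03 0 0 0;0 0 -0.03 0 0 0")

```text
clock: 24.2
tcp_pos: [0.5353, 0.1573, 0.1217]
tcp_rot: [0.997, -0.073, 0.0, -0.0]
force: [-3.5, -0.7, 15.4]
gripper_width: 0.0007
grasp_force: 7.7
```

Emit:
move_arm(targets="0 0 0 0 0 0;0 0 0 0 0 0;0 0 0 0 0 0;0 0 0 0 0 0;0 0 0 0 0 0")

```text
clock: 24.7
tcp_pos: [0.5353, 0.1574, 0.1217]
tcp_rot: [0.997, -0.073, 0.0, -0.0]
force: [-4.0, -1.2, 14.8]
gripper_width: 0.0004
grasp_force: 7.7
```

Emit:
move_arm(targets="0 0 0 0 0 0;0 0 0 0 0 0;0 0 0 0 0 0;0 0 0 0 0 0;0 0 0 0 0 0")

```text
clock: 25.2
tcp_pos: [0.5353, 0.1573, 0.1217]
tcp_rot: [0.997, -0.073, 0.0, -0.0]
force: [-2.7, -1.4, 15.4]
gripper_width: 0.0006
grasp_force: 7.7
```

Emit:
move_arm(targets="0 0 0 0 0 0;0 0 0 0 0 0;0 0 0 0 0 0;0 0 0 0 0 0;0 0 0 0 0 0")

```text
clock: 25.7
tcp_pos: [0.5353, 0.1573, 0.1217]
tcp_rot: [0.997, -0.073, 0.0, -0.0]
force: [-3.0, -1.3, 15.4]
gripper_width: 0.0004
grasp_force: 7.7
```

Emit:
move_arm(targets="0 0 0 0 0 0;0 0 0 0 0 0;0 0 0 0 0 0;0 0 0 0 0 0;0 0 0 0 0 0")

```text
clock: 26.2
tcp_pos: [0.5353, 0.1573, 0.1217]
tcp_rot: [0.997, -0.073, 0.0, -0.0]
force: [-3.8, -1.5, 15.6]
gripper_width: 0.0004
grasp_force: 7.7
```

Emit:
move_arm(targets="0 0 -0.05 0 0 0;0 0 -0.1 0 0 0;0 0 -0.15 0 0 0;0 0 -0.15 0 0 0")

```text
clock: 26.6
tcp_pos: [0.5353, 0.1574, 0.1258]
tcp_rot: [0.997, -0.073, 0.0, -0.0]
force: [-1.8, -0.2, 9.5]
gripper_width: 0.0001
grasp_force: 5.2
```

Emit:
move_arm(targets="0 0 -0.05 0 0 0;0 0 -0.1 0 0 0;0 0 -0.1 0 0 0")

```text
clock: 26.9
tcp_pos: [0.5351, 0.1574, 0.1282]
tcp_rot: [0.997, -0.073, -0.0, 0.0]
force: [-0.1, 0.2, -0.5]
gripper_width: 0.0005
grasp_force: 0.0
```

The force fell to zero, so the catch is holding. I'll retreat straight up and then check by numbers.

Emit:
move_arm(targets="0 0 -1 0 0 0;0 0 -2 0 0 0;0 0 -3.5 0 0 0;0 0 -5 0 0 0;0 0 -5 0 0 0")

```text
clock: 27.4
tcp_pos: [0.5378, 0.1581, 0.2838]
tcp_rot: [0.997, -0.073, 0.004, -0.002]
force: [0.4, -0.2, -0.2]
gripper_width: 0.0005
grasp_force: 0.0
```

Emit:
move_arm(targets="0 1.5 0 0 0 0;0 3 0 0 0 0;0 4.5 0 0 0 0;0 6 0 0 0 0;0 7 0 0 0 0")

```text
clock: 27.9
tcp_pos: [0.5036, -0.0536, 0.2777]
tcp_rot: [0.997, -0.074, -0.0, 0.0]
force: [0.7, -0.1, -0.1]
gripper_width: 0.0004
grasp_force: 0.0
```

Emit:
move_arm(targets="0 0 0 0 0 0;0 0 0 0 0 0;0 0 0 0 0 0;0 0 0 0 0 0;0 0 0 0 0 0")

```text
clock: 28.4
tcp_pos: [0.5049, -0.0493, 0.2781]
tcp_rot: [0.997, -0.072, -0.0, -0.0]
force: [-0.3, 1.1, -0.7]
gripper_width: 0.0002
grasp_force: 0.0
```

Run:
```python
from h import *
a=snap('top','top8.png')
im=a['color']
k=4;x0,y0=228,150
u=cv2.resize(im[y0:215,x0:292],None,fx=k,fy=k,interpolation=cv2.INTER_CUBIC)
hsv=cv2.cvtColor(u,cv2.COLOR_BGR2HSV)
m=cv2.inRange(u,(50,)*3,(190,)*3); m=cv2.morphologyEx(m,cv2.MORPH_CLOSE,np.ones((7,7)));m=cv2.morphologyEx(m,cv2.MORPH_OPEN,np.ones((21,21)))
n,l,st,c=cv2.connectedComponentsWithStats(m)
for i in range(1,n):
    if st[i,4]<1500: continue
    ct=cv2.findContours((l==i).astype(np.uint8),0,cv2.CHAIN_APPROX_NONE)[0][0][:,0]
    p=(ct+.5)/k-.5+[x0,y0]; z=.052+.042
    w=np.array([tolift(ray(a,*q,z)) for q in p],np.float32); r=cv2.minAreaRect(w); print(st[i],np.round(r[0],4),np.round(r[1],4),r[2])
b=snap('scene'); c0=cv2.imread('pics/sc7.png').astype(int)
# rib top rise/fall: dark-grey rows above lift in scene, before vs now
for nm,i in(('before',c0),('now',b['color'].astype(int))):
    col=i[170:235,387].mean(1); col2=i[170:235,406].mean(1); print(nm,[int(170+np.argmax(x>60)) for x in(col,col2)])
```

```text
[ 110   19   72   51 3076] [ 0.0738 -0.004 ] [0.0392 0.0555] 9.654877662658691
[  50   69   69  123 6351] [-0.0003  0.0305] [0.0955 0.0427] 0.14411641657352448
[ 112   81   85  123 7485] [-0.0014 -0.0242] [0.0957 0.0569] 1.4408950805664062
before [180, 181]
now [186, 187]
```

```bash
python3 -c "
from station import ctrl
print(ctrl.job_done())"
```

```text
the job is handed in; nothing more can be done
None
```

Handed in at about 28 s with no verdict returned: both short magazines measured in their bays, and the platform stayed down on its catch after I let go (about 12 N on the stop at most), but I viewed 11 pictures, one over the limit of 10.

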